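Find the comb leaf that fits the jack-screw thread

TASK

Find out which of the three brass comb leaves fits the thread of the steel rod across the ends of their lanes: keeping them flat in their lanes, slide leaves gently into the thread. Leave the one that fits fully home in the thread with its red catch dropped behind it, and the other two standing well clear of the thread (20 mm or so). Do not disturb the glass and tools lying around.

Things in the scene. Friction and masses are not known exactly. Their poses are not given: they have to be found in the camera images.
- gauge_stand: Grey gauge stand, 425 x 400 mm, fixed. Origin at table height under the middle lane; x runs along the lanes towards the rod, y left. Deck 30 mm above the table, x = -185 to +70 mm. Three lanes along x, centred at y = 120, 0, -120 mm, between dark rails 93 mm apart, 12 mm high, with an end stop at x = -182 mm. Each holds one leaf flat on the deck, moved about only along x; which one varies.
- thread_front (a point): The working rod: steel, along the stand's y across the ends of the lanes, axis 37 mm above the table at stand x = 100 mm, crests 20 mm from the axis, thread 9 mm deep. This point is on the crest line facing the leaves (x = 80 mm), middle lane. Pitch 10, 12 or 15 mm, varies; one leaf fits it, in any lane, without sideways shift. Two spare rods behind it are unused.
- home (a point): Where the origin of a fully home leaf would be in the middle lane (stand x = 34 mm, 30 mm above the table; the same x in the other lanes): its plate then stands against the thread's crests. A leaf of the wrong pitch stops on its tooth tips about 8 mm short of this. Well clear of the thread means stand x below about 5 mm.
- leaf_a: Brass comb leaf, plate 92 (x) x 90 (y) x 14 mm, teeth of 10 mm pitch standing 8 mm out of its +x edge. Origin: centre of underside; x points along the lane to the rod. Slides easily, 0.35 kg. On top two dark cross-bars, 8 (x) x 50 (y) mm, at x = -30 and +30 mm, tops 38 mm above the underside: fingers let down between them (52 mm free) push the front bar or draw back the rear one.
- leaf_b: Brass comb leaf, plate 92 (x) x 90 (y) x 14 mm, teeth of 12 mm pitch standing 8 mm out of its +x edge. Origin: centre of underside; x points along the lane to the rod. Slides easily, 0.35 kg. On top two dark cross-bars, 8 (x) x 50 (y) mm, at x = -30 and +30 mm, tops 38 mm above the underside: fingers let down between them (52 mm free) push the front bar or draw back the rear one.
- leaf_c: Brass comb leaf, plate 92 (x) x 90 (y) x 14 mm, teeth of 15 mm pitch standing 8 mm out of its +x edge. Origin: centre of underside; x points along the lane to the rod. Slides easily, 0.35 kg. On top two dark cross-bars, 8 (x) x 50 (y) mm, at x = -30 and +30 mm, tops 38 mm above the underside: fingers let down between them (52 mm free) push the front bar or draw back the rear one.
- catch_0 (a joint): Red gravity catch of the left lane (stand y = 120 mm): 83 mm lever over the leaf's left edge, 37 to 45 mm left of mid-lane, at stand x = -100 to -17 mm, up to 70 mm above the table. Radians, 0 = down, about 0.15 riding on a leaf. The leaf's front edge lifts it; it drops back to 0 behind the leaf once that is within about 3 mm of home, and blocks its return.
- catch_1 (a joint): Red gravity catch of the middle lane (stand y = 0 mm): 83 mm lever over the leaf's left edge, 37 to 45 mm left of mid-lane, at stand x = -100 to -17 mm, up to 70 mm above the table. Radians, 0 = down, about 0.15 riding on a leaf. The leaf's front edge lifts it; it drops back to 0 behind the leaf once that is within about 3 mm of home, and blocks its return.
- catch_2 (a joint): Red gravity catch of the right lane (stand y = -120 mm): 83 mm lever over the leaf's left edge, 37 to 45 mm left of mid-lane, at stand x = -100 to -17 mm, up to 70 mm above the table. Radians, 0 = down, about 0.15 riding on a leaf. The leaf's front edge lifts it; it drops back to 0 behind the leaf once that is within about 3 mm of home, and blocks its return.
- prism_rack: Wooden rack with five clear and sea-green glass prisms, 360 x 75 x 125 mm, on an ash shelf 80 mm high to the left. Leave alone. Origin: centre of its underside.
- iron_weight: Black iron weight, 64 mm across, 84 mm high, on the ash shelf. Leave alone. Origin: centre of its underside.
- lens_collar: Nickel-plated ring, 100 mm across, 22 mm high, on the ash shelf. Leave alone. Origin: centre of its underside.
- ratchet_wrench: Brass ratchet wrench, 175 mm long, on the table to the right. Leave alone. Origin near its middle.
- glass_prism: Sea-green glass prism, 140 x 70 x 50 mm, on the table to the right. Leave alone. Origin: centre of its underside.
- polish_tin: Blue tin, 72 mm across, 85 mm high, on the table to the right. Leave alone. Origin: centre of its underside.
Things that resemble listed ones, but are neither listed nor needed, are in the scene too. What is shaped like the leaf_b but orange is not meant.

How it is judged:
By the outcome, as a careful person would: the job done as asked, in the order asked, and still so for the second after the job is handed in, with the robot touching nothing.
It also fails if it takes over 54 s, if anything falls off the work surface, if the arm or the gripper's body presses on something with over 40 N, if the wrist force passes 120 N, or if a joint passes its speed limit or range.

ROBOT

A 7-joint arm with a two-finger parallel gripper is mounted at the origin on the work surface. World frame = base frame: x ahead of the robot, y to its left, z up, the work surface at z = 0. Lengths are in m, angles in rad, forces in N, time in s.
With the tool pointing down it reaches from about 0.4 to 0.875 m from the base axis. Payload 4.4 kg.
Tool frame: the origin (TCP) lies at the centre of the arm's flange, where the gripper is bolted on; the fingertips stand 173 mm ahead of it and the grasp point (between the pads) lies 155 mm ahead of it; z points along the fingers, x is the direction in which the jaws open and shut, and the axes are right-handed (so a half turn about z gives the same grasp; the last joint's range is limited). The gripper opens to 85 mm and grips with 20 to 120 N. Pads are 22 mm wide; open, the fingers measure 114 mm over their backs; the gripper's body (76 mm by 85 mm) begins 54 mm behind the grasp point. The pads swing forward as they close: fully open they stand 13 mm farther back than shut.
Start: joints at [1.168, 0.628, 0.038, 1.517, -0.027, 0.996, -0.02], TCP at [0.215, -0.613, 0.405] pointing down, gripper open.
Joint ranges: [-3.06, 3.06], [-0.37, 2.12], [-1.25, 1.32], [0.18, 2.47], [-1.1, 4.24], [0.23, 1.98], [-2.94, 2.94]. Speed limits (rad/s): [2.57, 2.57, 3.14, 3.14, 3.14, 3.14, 3.14].

INTERFACE

Orientations are given as a unit quaternion [x, y, z, w].
In Python, from station import sensors, imaging, job gives the robot as it stands.
- The arm moves only by the tool jog_arm, never from a script. Its argument "motion" is a list that holds one entry, the list of rows, each a list of 7 numbers: the shift along the tool's x, y, z in m, then the turn, a rotation vector about the tool's x, y, z in rad, then the finger opening in m, from 0 to 0.0854. A call has 1 to 12 rows; each row shifts and turns the commanded pose from where the row before left it, along the tool's axes as they then stand; what a row does not reach is not made up. A row lasts 1/10 s, in which the tool goes at most 50 mm and 8.59 degrees, less where a joint would pass 70% of its speed; a pose out of reach is approached as far as the arm can. A call with a gripper value outside its range is refused whole. The fingers move at their own pace and stop on an object; "newtons" is the grip in N (left out, the last holds). Time passes only in rows, so rows that do not move let the fingers close. It gives the time, the measured TCP pose, the force and the opening at its end, in the units of the state.
- sensors.sense(): the state, without advancing time (a new reading comes with each control period).
- imaging.read_camera(name): name is "side" or "top" or "wrist"; returns a dict with "color" (480x640x3 uint8, red, green, blue), "z_map" (480x640 float32, m along the optical axis (not along the pixel's ray), 0 where there is no reading), "intrinsics" (3x3 intrinsics, pixels), "pose" (4x4, takes a point from camera to world coordinates); the wrist camera has in their place "T_tool_cam" (4x4, takes a point from camera to tool coordinates, whose origin is the TCP and whose axes are the tool frame's). Camera axes: x right, y down, z forward; pixel columns grow to the right and rows downward; lengths in m; the calibration is good to about 2 mm. The wrist camera is an equidistant fisheye: a pixel r from the principal point sees the ray r / f radians off the axis. A picture is of the moment at which its call begins: read the wrist's pose just before it.
- job.finish_job(): hands the job in, once; it reports no verdict.
The state is a dict: "t": time; "joints": joint angles; "dq": joint speeds; "tau": joint torques, N m; "tcp_pos": TCP position; "ee_rot": TCP orientation; "contact_force": force on the tool from outside, world axes, zero at the start; "wrist_torque": the same for the moment, N m; "gripper_width": opening from 0.0 (shut) to 1.0 (fully open).
Only numpy, scipy, OpenCV 4.12 (cv2) and the standard library are available. Lean on these libraries where they do the work, as an engineer would, in place of code of your own. Each camera call takes 0.05 s, during which the arm holds its last target.

## Working session

There is one attempt and no reset: what is moved stays moved. The work goes in short steps, Python scripts to look and compute and a tool call to move; the robot and the scene stay as the last step left them, time stands still between calls to the robot, and variables do not carry over. Pictures are saved under pics/ and viewed, and the job is handed in when it is done.

Besides the shell and the picture viewer there is one more tool, called as name([rows], argument=value, ...), one row to a line, values as JSON. jog_arm: Moves the arm, as the interface text tells. Its arguments: {"type":"object","properties":{"motion":{"type":"array"},"newtons":{"type":"number"}},"required":["motion"]}

```bash
mkdir -p pics; ls; python3 - <<'E'
from station import sensors, imaging, job
import cv2,numpy as np
print(sensors.sense())
for n in ("side","top"):
    r=imaging.read_camera(n)
    cv2.imwrite(f"pics/{n}0.png",r["color"][:,:,::-1]); np.savez(f"{n}0.npz",**r)
    print(n,r["intrinsics"],r["pose"])
E
```

```text
pics
{'t': 0.0, 'joints': array([ 1.16819572,  0.62935867,  0.0383989 ,  1.51837123, -0.02700281,
        0.99628145, -0.02000095]), 'dq': array([-4.98096916e-04, -8.43288361e-05,  1.96488086e-03,  3.94426415e-04,
        7.78291626e-04, -1.05173356e-04, -8.88954623e-04]), 'tau': array([ 7.65060013e-04, -5.63403904e+01,  1.22635446e+00, -1.93443453e+01,
        1.08688846e-02,  1.04269775e-02, -1.32957896e-05]), 'tcp_pos': array([ 0.21475955, -0.613186  ,  0.40377882]), 'ee_rot': array([ 8.15628105e-01, -5.78575742e-01, -7.75201281e-04, -5.51057816e-04]), 'contact_force': array([ 0.63781685, -0.86526769,  0.61285174]), 'wrist_torque': array([ 0.02202152, -0.04533759,  0.01240672]), 'gripper_width': 0.9985219180277127}
side [[510.71557653   0.         320.73771615]
 [  0.         510.71557653 232.11047139]
 [  0.           0.           1.        ]] [[-9.43911613e-01 -2.38519444e-01  2.28340406e-01  1.49729908e-01]
 [-3.30198221e-01  6.81901770e-01 -6.52670753e-01  1.01667136e+00]
 [-3.10619856e-05 -6.91461099e-01 -7.22413696e-01  1.19103209e+00]
 [ 0.00000000e+00  0.00000000e+00  0.00000000e+00  1.00000000e+00]]
top [[529.08656554   0.         316.14893825]
 [  0.         529.08656554 238.44463881]
 [  0.           0.           1.        ]] [[ 7.06810846e-04 -9.97744989e-01  6.71151125e-02  4.13928432e-01]
 [-9.99992743e-01 -9.56463936e-04 -3.68771463e-03  2.61757975e-02]
 [ 3.74359198e-03 -6.71120189e-02 -9.97738424e-01  1.37191325e+00]
 [ 0.00000000e+00  0.00000000e+00  0.00000000e+00  1.00000000e+00]]
```

View pics/side0.png

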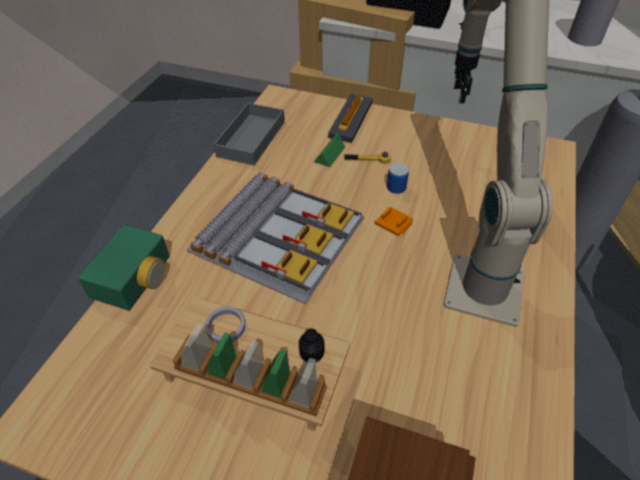

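View pics/top0.png

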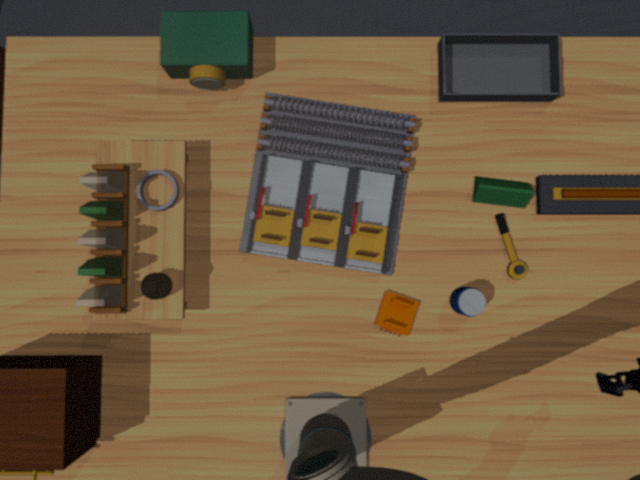

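The top view shows three brass leaves in the lanes at (273,226), (320,228) and (368,241), with the working rod just above them at about y=150. The orange decoy is at (398,313). Next I'll take a close crop and measure.

```bash
cat > h.py <<'E'
import numpy as np,cv2
def ray_plane(r,uv,z):
    K=r["intrinsics"];T=r["pose"]
    d=T[:3,:3]@np.array([(uv[0]-K[0,2])/K[0,0],(uv[1]-K[1,2])/K[1,1],1.0])
    return T[:3,3]+d*(z-T[2,3])/d[2]
def proj(r,p):
    K=r["intrinsics"];T=r["pose"];c=T[:3,:3].T@(np.asarray(p)-T[:3,3]);return (K@(c/c[2]))[:2]
def cloud(r):
    K=r["intrinsics"];T=r["pose"];z=r["z_map"];v,u=np.mgrid[:480,:640]
    P=np.stack([(u-K[0,2])/K[0,0]*z,(v-K[1,2])/K[1,1]*z,z],-1)
    return P@T[:3,:3].T+T[:3,3]
E
python3 - <<'E'
import numpy as np,cv2
from h import *
r=dict(np.load("top0.npz"));c=r["color"][:,:,::-1]
cv2.imwrite("pics/topcrop.png",cv2.resize(c[85:285,230:430],(800,800))[:600*800//600] if 0 else cv2.resize(c[85:285,230:430],(600,600),interpolation=cv2.INTER_CUBIC))
s=dict(np.load("side0.npz"));cs=s["color"][:,:,::-1]
cv2.imwrite("pics/sidecrop.png",cv2.resize(cs[165:300,185:370],(800,584),interpolation=cv2.INTER_CUBIC))
hsv=cv2.cvtColor(r["color"],cv2.COLOR_RGB2HSV)
P=cloud(r)
m=cv2.inRange(hsv,(20,120,80),(32,255,255)); m[:,:230]=0;m[:,420:]=0;m[:190]=0;m[285:]=0
n,l,st,ce=cv2.connectedComponentsWithStats(m)
for i in range(1,n):
    if st[i,4]>100: print(st[i],ce[i],ray_plane(r,ce[i],.044), np.median(P[l==i],0), cv2.minAreaRect(np.argwhere(l==i)[:,::-1].astype(np.float32)))
E
```

```text
[253 205  41  41 927] [273.81553398 226.33117584] [0.5337296  0.12791239 0.044     ] [0.53401391 0.12735777 0.04356649] ((273.189208984375, 224.86485290527344), (36.825374603271484, 36.49657440185547), 9.462322235107422)
[300 209  41  41 919] [321.781284   230.38520131] [0.52360816 0.00709869 0.044     ] [0.5223812  0.00651432 0.0437813 ] ((320.7567443847656, 228.95947265625), (36.332176208496094, 36.49657440185547), 9.462322235107422)
[347 223  40  40 989] [367.59251769 242.94944388] [ 0.49202239 -0.10812115  0.044     ] [ 0.49189015 -0.10923029  0.0439477 ] ((366.93243408203125, 241.40541076660156), (36.16777801513672, 37.31856918334961), 9.462321281433105)
```

View pics/topcrop.png

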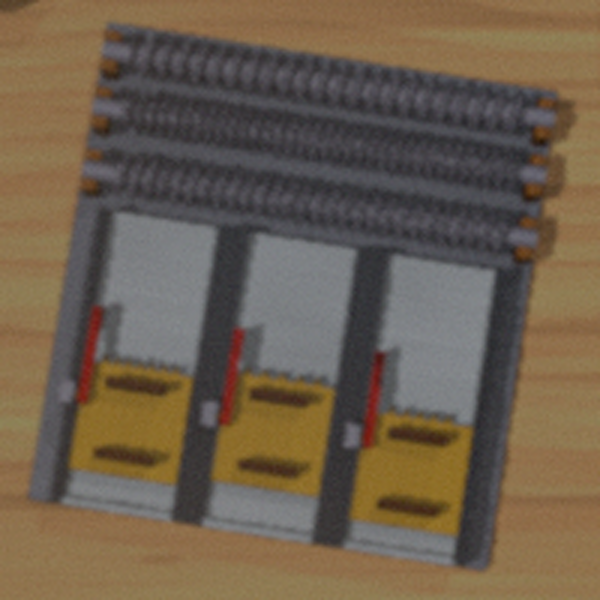

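View pics/sidecrop.png

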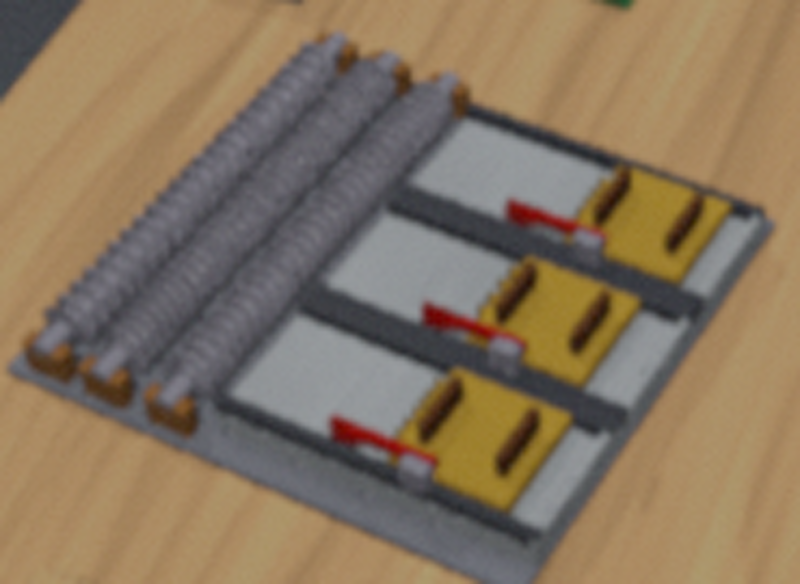

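```bash
python3 - <<'E'
import numpy as np,cv2
from h import *
r=dict(np.load("top0.npz"));c=r["color"]
hsv=cv2.cvtColor(c,cv2.COLOR_RGB2HSV)
# bright deck
m=((hsv[...,1]<50)&(hsv[...,2]>110)).astype(np.uint8); m[:140]=0;m[290:]=0;m[:,:235]=0;m[:,425:]=0
n,l,st,ce=cv2.connectedComponentsWithStats(m)
for i in range(1,n):
    if st[i,4]>150:
        L=[];R=[]
        for v in range(st[i,1]+4,st[i,1]+st[i,3]-8):
            u=np.where(l[v]==i)[0]
            if len(u)>25: L.append(ray_plane(r,(u[0],v),.03)[:2]);R.append(ray_plane(r,(u[-1],v),.03)[:2])
        out=[]
        for A in (L,R):
            A=np.array(A)
            if len(A)<5: continue
            f=cv2.fitLine(A.astype(np.float32),cv2.DIST_HUBER,0,.001,.001).ravel(); out.append((np.degrees(np.arctan2(f[1]*np.sign(f[0]),abs(f[0]))),f[2:]))
        print(st[i],out)
# leaves side edges
m=cv2.inRange(hsv,(18,100,60),(34,255,255)); m[:,:230]=0;m[:,420:]=0;m[:190]=0;m[285:]=0
n,l,st,ce=cv2.connectedComponentsWithStats(m)
for i in range(1,n):
    if st[i,4]>300:
        for s in (0,-1):
            A=np.array([ray_plane(r,(np.where(l[v]==i)[0][s],v),.044)[:2] for v in range(st[i,1]+8,st[i,1]+st[i,3]-8)],np.float32)
            f=cv2.fitLine(A,cv2.DIST_HUBER,0,.001,.001).ravel(); print("leaf",st[i],np.degrees(np.arctan2(f[1]*np.sign(f[0]),abs(f[0]))),f[2:])
# red levers
m=((hsv[...,0]<8)|(hsv[...,0]>172))&(hsv[...,1]>150)&(hsv[...,2]>70);m=m.astype(np.uint8);m[:,:235]=0;m[:,425:]=0;m[285:]=0
n,l,st,ce=cv2.connectedComponentsWithStats(m)
for i in range(1,n):
    if st[i,4]>40:
        A=np.array([ray_plane(r,(u,v),.065)[:2] for v,u in np.argwhere(l==i)],np.float32)
        f=cv2.fitLine(A,cv2.DIST_HUBER,0,.001,.001).ravel(); print("red",st[i],np.degrees(np.arctan2(f[1]*np.sign(f[0]),abs(f[0]))),A.mean(0))
# rod axis via depth ridge
P=cloud(r)
reg=(P[...,2]>.047)&(P[...,0]>.55)&(P[...,0]<.78)&(P[...,1]<.2)&(P[...,1]>-.25)
q=P[reg]; print(len(q)); 
np.save("q.npy",q)
m=reg.astype(np.uint8); n,l,st,ce=cv2.connectedComponentsWithStats(m)
for i in range(1,n):
    if st[i,4]>60:
        A=P[l==i][:,:2].astype(np.float32); f=cv2.fitLine(A,cv2.DIST_HUBER,0,.001,.001).ravel(); print("rod",st[i],np.degrees(np.arctan2(f[1],f[0])),A.mean(0),P[l==i][:,2].max())
E
```

```text
[ 265  156   37   53 1430] [(np.float32(2.2401602), array([0.6530714 , 0.14382023], dtype=float32)), (np.float32(-9.0604725), array([0.650834 , 0.0682914], dtype=float32))]
[ 310  163   38   49 1355] [(np.float32(0.8066042), array([0.65061265, 0.02912681], dtype=float32)), (np.float32(-8.799303), array([ 0.6432344 , -0.05178756], dtype=float32))]
[ 357  170   38   57 1525] [(np.float32(3.6644936), array([ 0.6205761 , -0.09213173], dtype=float32)), (np.float32(-8.927304), array([ 0.6114093 , -0.16831815], dtype=float32))]
[251 242  37  17 366] [(np.float32(53.186394), array([0.47974133, 0.1774018 ], dtype=float32)), (np.float32(49.156467), array([0.4798123 , 0.09772995], dtype=float32))]
[298 246  37  20 499] [(np.float32(4.580808), array([0.46587923, 0.06025486], dtype=float32)), (np.float32(11.09517), array([ 0.46595   , -0.02283921], dtype=float32))]
[345 259  36  15 299] []
leaf [ 253  205   42   41 1170] -20.456224 [0.53681415 0.17177674]
leaf [ 253  205   42   41 1170] -7.9592786 [0.5336213  0.08413129]
leaf [ 300  209   42   41 1150] -23.795341 [0.53137976 0.04860773]
leaf [ 30
[... 454 characters left out ...]
 203   6  31  75] -8.337854 [ 0.5499689  -0.07179491]
2049
rod [326 129  79  19 497] 82.55482 [ 0.7631889  -0.10665737] 0.06330767727372888
rod [267 136 114  30 799] 80.98944 [0.726141   0.00173322] 0.06535770520533091
rod [386 154  15  15  97] 89.18322 [ 0.6986852  -0.17198734] 0.0628461054055316
rod [250 187  15  33 169] -17.032143 [0.5822369  0.16710532] 0.06935910736363304
rod [305 194   7  26  84] -9.340973 [0.5821754  0.04227753] 0.06085620670089287
rod [353 202   6  18  63] -9.3624325 [ 0.57236284 -0.07742338] 0.06257224255156268
rod [264 208  23   9  89] 80.05318 [0.5657139  0.12474322] 0.07132199174115184
rod [313 213  22   7  77] 83.75778 [0.5558004  0.00633986] 0.07350751419023638
```

jog_arm([
  [[0,0,0,0,0,0.1235,0],[0,0,0,0,0,0.1235,0],[0,0,0,0,0,0.1235,0],[0,0,0,0,0,0.1235,0],[-0.022,-0.008,0,0,0,0,0],[-0.044,-0.016,0,0,0,0,0],[-0.044,-0.016,0,0,0,0,0],[-0.044,-0.016,0,0,0,0,0],[-0.044,-0.016,0,0,0,0,0],[-0.044,-0.016,0,0,0,0,0],[-0.044,-0.016,0,0,0,0,0],[-0.044,-0.016,0,0,0,0,0]],
], newtons=20)

```text
t: 1.3
tcp_pos: [0.3855, -0.3045, 0.4046]
ee_rot: [-0.649, 0.76, 0.0, 0.0]
contact_force: [0.3, -0.6, 0.9]
gripper_width: -0.002
```

jog_arm([
  [[-0.044,-0.016,0,0,0,0,0],[-0.044,-0.016,0,0,0,0,0],[-0.044,-0.016,0,0,0,0,0],[-0.044,-0.016,0,0,0,0,0],[-0.044,-0.016,0,0,0,0,0],[-0.044,-0.016,0,0,0,0,0],[-0.044,-0.016,0,0,0,0,0],[-0.022,-0.01,0,0,0,0,0],[0,0,0,0,0,0,0]],
])

```text
t: 2.2
tcp_pos: [0.5586, 0.0052, 0.4041]
ee_rot: [-0.652, 0.758, 0.001, 0.001]
contact_force: [-1.3, -0.8, 0.2]
gripper_width: 0.007
```

```bash
python3 - <<'E'
from station import sensors, imaging, job
import cv2,numpy as np
s=sensors.sense();r=imaging.read_camera("wrist")
print(s["tcp_pos"],s["ee_rot"],s["t"]);print(r["intrinsics"],r["T_tool_cam"])
np.savez("w1.npz",tcp=s["tcp_pos"],q=s["ee_rot"],**r)
cv2.imwrite("pics/w1.png",r["color"][:,:,::-1])
E
```

```text
[0.55861034 0.0051825  0.40408376] [-6.52126340e-01  7.58109355e-01  6.93206241e-04  9.81115482e-04] 2.2
[[371.64829954   0.         319.33759363]
 [  0.         371.64829954 238.54051317]
 [  0.           0.           1.        ]] [[ 9.99998950e-01  1.01058395e-03 -1.03877562e-03 -1.31034194e-03]
 [-6.89481701e-04  9.62200069e-01  2.72342711e-01 -6.91544799e-02]
 [ 1.27473514e-03 -2.72341709e-01  9.62199755e-01  3.12579555e-02]
 [ 0.00000000e+00  0.00000000e+00  0.00000000e+00  1.00000000e+00]]
```

View pics/w1.png

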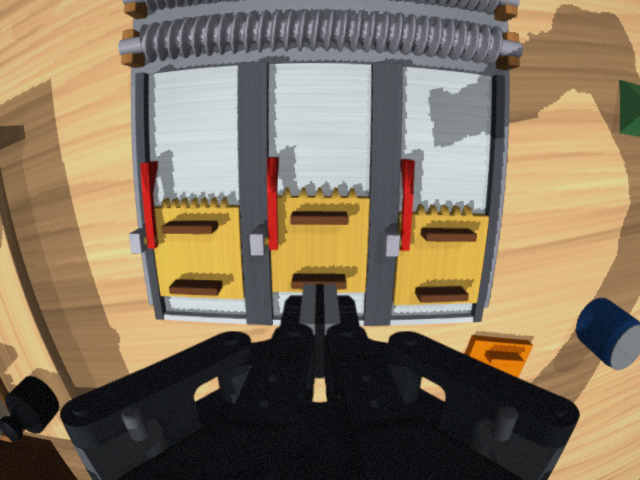

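```bash
cat >> h.py <<'E'
from scipy.spatial.transform import Rotation as Rn
def wray(r,uv,z):
    K=r["intrinsics"];uv=np.atleast_2d(uv).astype(float)
    x=(uv[:,0]-K[0,2])/K[0,0];y=(uv[:,1]-K[1,2])/K[1,1];t=np.hypot(x,y)+1e-12
    d=np.stack([np.sin(t)*x/t,np.sin(t)*y/t,np.cos(t)],1)
    T=r["T_tool_cam"];R=Rn.from_quat(r["q"]).as_matrix()
    o=R@T[:3,3]+r["tcp"];D=d@(R@T[:3,:3]).T
    return o+D*((np.asarray(z)-o[2])/D[:,2])[:,None]
def wproj(r,P):
    P=np.atleast_2d(P);T=r["T_tool_cam"];R=Rn.from_quat(r["q"]).as_matrix()
    o=R@T[:3,3]+r["tcp"];c=(P-o)@(R@T[:3,:3]);t=np.arctan2(np.hypot(c[:,0],c[:,1]),c[:,2]);ph=np.arctan2(c[:,1],c[:,0])
    K=r["intrinsics"];return np.stack([K[0,2]+K[0,0]*t*np.cos(ph),K[1,2]+K[1,1]*t*np.sin(ph)],1)
ORG=np.array([.621,-.004]);YAW=np.radians(-9.0)
def st2w(x,y,z): return np.array([ORG[0]+np.cos(YAW)*x-np.sin(YAW)*y,ORG[1]+np.sin(YAW)*x+np.cos(YAW)*y,z])
def w2st(p): d=np.asarray(p)[...,:2]-ORG; return np.stack([np.cos(YAW)*d[...,0]+np.sin(YAW)*d[...,1],-np.sin(YAW)*d[...,0]+np.cos(YAW)*d[...,1]],-1)
E
python3 - <<'E'
import numpy as np,cv2
from h import *
r=dict(np.load("w1.npz"));c=r["color"][:,:,::-1].copy()
cv2.imwrite("pics/w1a.png",cv2.resize(c[0:75,120:520],(800,150),interpolation=cv2.INTER_CUBIC))
cv2.imwrite("pics/w1b.png",cv2.resize(c[150:240,120:520],(800,180),interpolation=cv2.INTER_CUBIC))
for x,y,z in [(-.185,0,.03),(.07,0,.03),(.07,.12,.03),(.07,-.12,.03),(.07,.0465,.03),(.07,-.0465,.03),(.1,0,.057),(.1,.16,.057),(.1,-.16,.057),(-.182,.0465,.03),(-.182,-.0465,.03)]:
    u=wproj(r,st2w(x,y,z))[0]; print(x,y,u.round(1)); cv2.circle(c,tuple(int(a) for a in u.round()),2,(255,0,255),-1)
cv2.imwrite("pics/w1c.png",c)
# profile along rod crest top and FFT
g=cv2.cvtColor(r["color"],cv2.COLOR_RGB2GRAY).astype(np.float32)
ys=np.arange(-.15,.15,.0005)
for x,z in((.1,.057),(.09,.0543),(.105,.056)):
    u=wproj(r,np.array([st2w(x,y,z) for y in ys])).astype(np.float32)
    p=cv2.remap(g,u[:,0].reshape(1,-1),u[:,1].reshape(1,-1),cv2.INTER_LINEAR).ravel()
    p=p-np.convolve(p,np.ones(60)/60,'same');p=p*np.hanning(len(p))
    F=abs(np.fft.rfft(p,8192));f=np.fft.rfftfreq(8192,.0005);k=(f>40)&(f<200)
    print(x,"pitch mm",1000/f[k][F[k].argmax()],[ (P,F[abs(f-1000/P).argmin()].round()) for P in(10,12,15)])
E
```

```text
-0.185 0 [320.3 325.1]
0.07 0 [322.6  67.6]
0.07 0.12 [194.9  72.9]
0.07 -0.12 [449.9  75.3]
0.07 0.0465 [271.5  68.2]
0.07 -0.0465 [373.6  69.1]
0.1 0 [323.   28.7]
0.1 0.16 [145.9  42.2]
0.1 -0.16 [499.3  45.5]
-0.182 0.0465 [275.9 321.9]
-0.182 -0.0465 [364.6 322.6]
0.1 pitch mm 5.885057471264368 [(10, np.float64(448.0)), (12, np.float64(2310.0)), (15, np.float64(57.0))]
0.09 pitch mm 11.702857142857143 [(10, np.float64(152.0)), (12, np.float64(2714.0)), (15, np.float64(72.0))]
0.105 pitch mm 11.636363636363637 [(10, np.float64(512.0)), (12, np.float64(2225.0)), (15, np.float64(71.0))]
```

View pics/w1c.png

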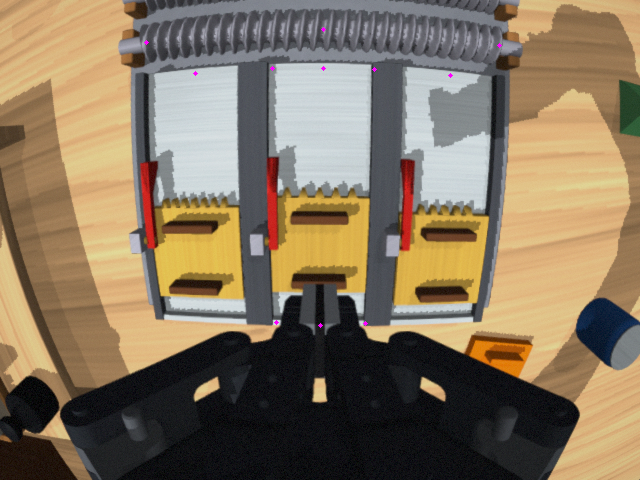

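View pics/w1a.png

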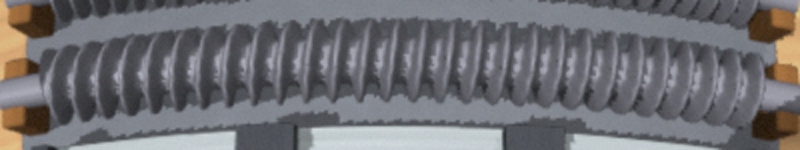

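View pics/w1b.png

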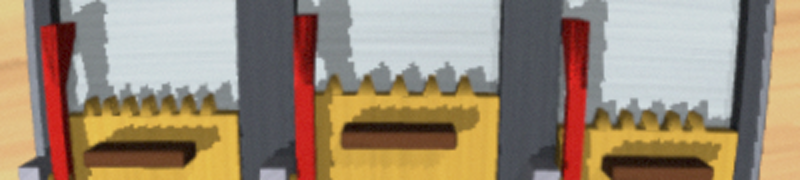

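The rod has a pitch of about 12 mm. I'll measure the tooth pitches and the right leaf's bars by ray casting.

```bash
python3 - <<'E'
import numpy as np,cv2
from h import *
r=dict(np.load("w1.npz"));c=r["color"]
T={"left":[92,110,128,147,168,188,208],"mid":[334,366,399,431,464],"right":[602,625,648,672,695]}
V={"left":100,"mid":80,"right":113}
for k in T:
    P=w2st(wray(r,[(120+u/2,150+V[k]/2) for u in T[k]],[.04]*len(T[k]))); print(k,(np.polyfit(range(len(P)),P[:,1],1)[0]*1e3).round(2),P.mean(0).round(4))
hsv=cv2.cvtColor(c,cv2.COLOR_RGB2HSV)
m=((hsv[...,0]<18)&(hsv[...,1]>100)&(hsv[...,2]<110)&(hsv[...,2]>25)).astype(np.uint8);m[:200]=0;m[305:]=0
n,l,st,ce=cv2.connectedComponentsWithStats(m)
for i in range(1,n):
    if st[i,4]>150 and 140<ce[i][0]<500: print("bar",st[i],ce[i].round(),w2st(wray(r,[ce[i]],[.066]))[0].round(4))
m=cv2.inRange(hsv,(18,120,60),(34,255,255));m[:180]=0;m[312:]=0
n,l,st,ce=cv2.connectedComponentsWithStats(m)
for i in range(1,n):
    if st[i,4]>1500: 
        b=st[i];print("leaf",b,"rear edge",w2st(wray(r,[(b[0]+b[2]/2,b[1]+b[3])],[.044])).round(4), "L/R", w2st(wray(r,[(b[0],b[1]+b[3]/2),(b[0]+b[2],b[1]+b[3]/2)],[.044]*2)).round(4).tolist())
print(np.degrees(2*np.arctan2(r["q"][1],r["q"][0])))
cv2.imwrite("pics/w1d.png",cv2.resize(c[140:320,380:510,::-1],(433,600),interpolation=cv2.INTER_CUBIC))
E
```

```text
left -9.9 [-0.0512  0.1202]
mid -14.7 [-0.0425  0.002 ]
right -11.86 [-0.0555 -0.1163]
bar [291 211  57  13 420] [322. 216.] [-0.0606 -0.0006]
bar [162 221  56  12 370] [193. 225.] [-0.069   0.1136]
bar [421 228  55  13 497] [447. 234.] [-0.0751 -0.112 ]
bar [292 274  54  15 562] [318. 280.] [-0.1186  0.0024]
bar [170 279  52  16 475] [198. 285.] [-0.1268  0.1142]
bar [416 287  52  15 581] [441. 293.] [-0.1327 -0.1122]
leaf [ 270  188  100  104 7494] rear edge [[-0.1405  0.0006]] L/R [[-0.0887, 0.0474], [-0.0879, -0.0452]]
leaf [ 154  198   90  101 6723] rear edge [[-0.1516  0.123 ]] L/R [[-0.0987, 0.1662], [-0.0973, 0.0724]]
leaf [ 393  205   96  100 6303] rear edge [[-0.1561 -0.1226]] L/R [[-0.1024, -0.068], [-0.1025, -0.1684]]
261.4042937472769
```

View pics/w1d.png

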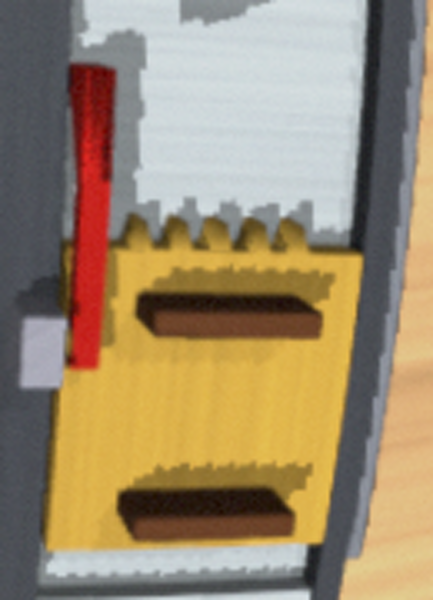

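The right leaf has a pitch of 11.9 mm, so it is leaf_b and matches the rod. The left leaf (9.9 mm) and the middle leaf (14.7 mm) don't. Candidates in the wrist image:
- Right-lane brass leaf at (441,255): chosen.
- Middle-lane leaf at (320,245): rejected.
- Left-lane leaf at (199,250): rejected.
- Orange decoy at (500,352): rejected.

The close crop confirms it is brass, lies in a lane and has 12 mm teeth.

jog_arm([
  [[0.02,0.007,0,0,0,0,0],[0.04,0.014,0,0,0,0,0],[0.04,0.014,0,0,0,0,0],[0.0175,0.006,0.02,0,0,0,0],[0,0,0.04,0,0,0,0],[0,0,0.04,0,0,0,0],[0,0,0.03,0,0,0,0],[0,0,0,0,0,0,0],[0,0,0,0,0,0,0]],
])

```text
t: 3.15
tcp_pos: [0.4978, -0.1103, 0.275]
ee_rot: [-0.649, 0.761, 0.0, -0.001]
contact_force: [0.7, 0.2, 0.7]
gripper_width: 0.004
```

```bash
cat > snap.py <<'E'
import sys
from station import sensors, imaging
import cv2,numpy as np
from h import *
n=sys.argv[1]
s=sensors.sense();r=imaging.read_camera("wrist")
print(s["t"],s["tcp_pos"].round(4),"st",w2st(s["tcp_pos"]).round(4),"tipz",s["tcp_pos"][2]-.173,"F",s["contact_force"].round(1),"yaw",np.degrees(2*np.arctan2(s["ee_rot"][1],s["ee_rot"][0])).round(2))
np.savez(n+".npz",tcp=s["tcp_pos"],q=s["ee_rot"],**r)
cv2.imwrite(f"pics/{n}.png",r["color"][:,:,::-1])
E
python3 snap.py w2
```

```text
3.15 [ 0.4978 -0.1103  0.275 ] st [-0.1051 -0.1243] tipz 0.10204027847101033 F [0.7 0.2 0.7] yaw 260.88
```

View pics/w2.png

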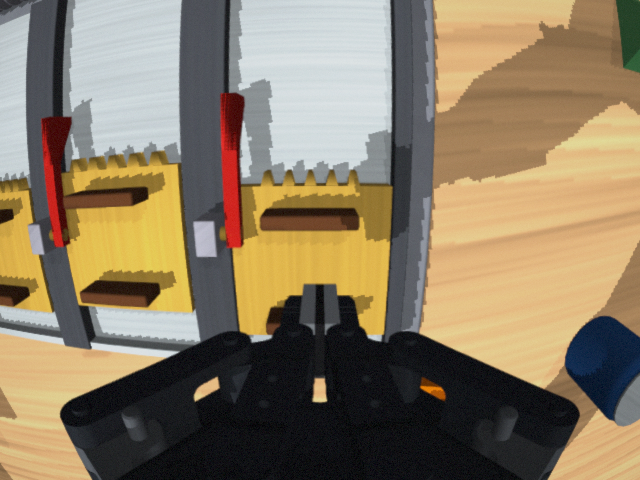

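```bash
python3 - <<'E'
from h import *
r=dict(np.load("w2.npz"))
print(w2st(wray(r,[(309,208),(309,214),(309,219),(309,231),(261,219),(358,219)],[.068,.068,.068,.044,.068,.068])).round(4))
print(w2st(wray(r,[(275,308),(275,333)],[.068,.044])).round(4))
tip=np.array(r["tcp"])-[0,0,.173];print(w2st(tip), wproj(r,tip))
E
```

```text
[[-0.0706 -0.118 ]
 [-0.0736 -0.118 ]
 [-0.0761 -0.118 ]
 [-0.0884 -0.1172]
 [-0.076  -0.0945]
 [-0.0761 -0.1418]]
[[-0.124  -0.0995]
 [-0.1536 -0.0954]]
[-0.10509883 -0.12427796] [[322.48990625 304.30632364]]
```

Fingers are centred between the bars in x and about 6 mm right of bar centre. I'll correct that and let down.

jog_arm([
  [[-0.006,0,0.012,0,0,0,0],[0,0,0.015,0,0,0,0],[0,0,0.013,0,0,0,0],[0,0,0.01,0,0,0,0],[0,0,0.002,0,0,0,0],[0,0,0,0,0,0,0]],
])

```text
t: 3.8
tcp_pos: [0.4992, -0.1032, 0.2225]
ee_rot: [-0.649, 0.76, 0.0, -0.0]
contact_force: [-0.1, -0.5, -0.3]
gripper_width: 0.001
```

```bash
python3 snap.py w3
```

```text
3.8 [ 0.4992 -0.1032  0.2225] st [-0.1048 -0.1171] tipz 0.04945291718174391 F [-0.1 -0.5 -0.3] yaw 260.98
```

View pics/w3.png

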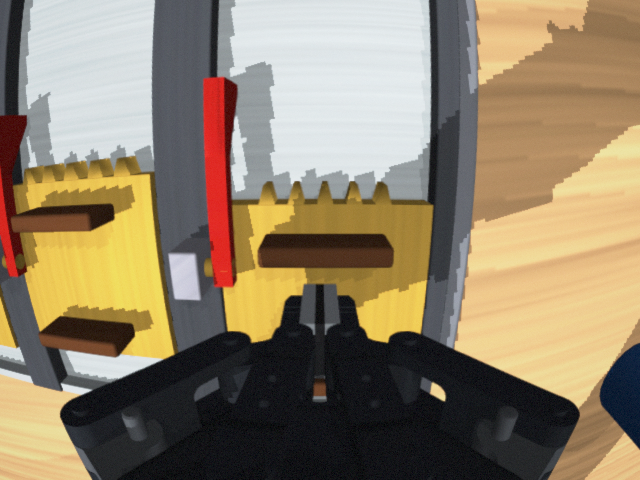

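The fingertips stand between the bars at (320,290), with the front bar at (325,250) ahead of them and no contact force. I'll push forward slowly.

jog_arm([
  [[0,-0.004,0,0,0,0,0],[0,-0.004,0,0,0,0,0],[0,-0.003,0,0,0,0,0],[0,-0.003,0,0,0,0,0],[0,-0.003,0,0,0,0,0],[0,-0.003,0,0,0,0,0],[0,-0.004,0,0,0,0,0],[0,-0.006,0,0,0,0,0],[0,-0.006,0,0,0,0,0],[0,-0.006,0,0,0,0,0],[0,-0.006,0,0,0,0,0],[0,-0.006,0,0,0,0,0]],
])

```text
t: 5.05
tcp_pos: [0.553, -0.1118, 0.2227]
ee_rot: [-0.649, 0.76, 0.0, -0.0]
contact_force: [-2.7, 0.6, 0.5]
gripper_width: -0.001
```

```bash
python3 snap.py w4
```

```text
5.05 [ 0.553  -0.1118  0.2227] st [-0.0504 -0.1171] tipz 0.04967878863166933 F [-2.7  0.6  0.5] yaw 260.99
```

View pics/w4.png

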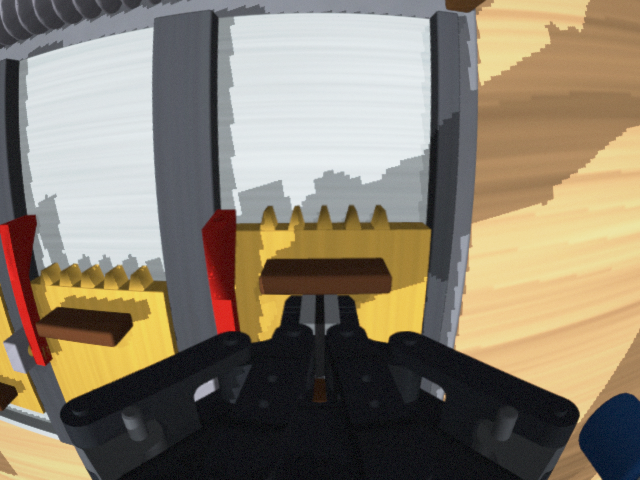

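The leaf is moving flat with a push of about 2.7 N. I'll continue to just short of the thread.

jog_arm([
  [[0,-0.007,0,0,0,0,0],[0,-0.007,0,0,0,0,0],[0,-0.007,0,0,0,0,0],[0,-0.007,0,0,0,0,0],[0,-0.007,0,0,0,0,0],[0,-0.007,0,0,0,0,0],[0,-0.007,0,0,0,0,0],[0,-0.007,0,0,0,0,0],[0,-0.007,0,0,0,0,0],[0,-0.006,0,0,0,0,0],[0,-0.004,0,0,0,0,0],[0,0,0,0,0,0,0]],
])

```text
t: 6.3
tcp_pos: [0.6256, -0.1232, 0.2229]
ee_rot: [-0.649, 0.76, -0.001, 0.001]
contact_force: [0.3, -0.3, 0.4]
gripper_width: 0.003
```

```bash
python3 snap.py w5
```

```text
6.3 [ 0.6256 -0.1232  0.2229] st [ 0.0232 -0.1171] tipz 0.04987852667367415 F [ 0.3 -0.3  0.4] yaw 261.0
```

View pics/w5.png

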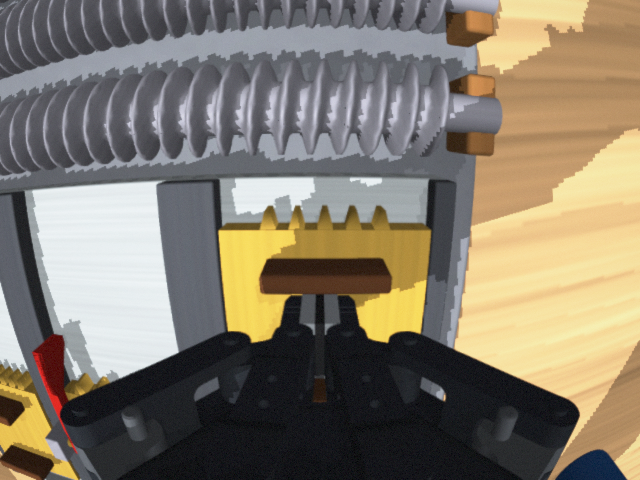

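jog_arm([
  [[0,-0.003,0,0,0,0,0],[0,-0.003,0,0,0,0,0],[0,-0.003,0,0,0,0,0],[0,-0.003,0,0,0,0,0],[0,-0.002,0,0,0,0,0],[0,-0.002,0,0,0,0,0],[0,0,0,0,0,0,0]],
])

```text
t: 7.05
tcp_pos: [0.6409, -0.1257, 0.2227]
ee_rot: [-0.649, 0.76, -0.0, 0.0]
contact_force: [-2.0, 0.8, 0.3]
gripper_width: -0.001
```

jog_arm([
  [[0,-0.0015,0,0,0,0,0],[0,-0.0015,0,0,0,0,0],[0,0,0,0,0,0,0]],
])

```text
t: 7.35
tcp_pos: [0.6438, -0.1261, 0.2227]
ee_rot: [-0.649, 0.76, -0.0, 0.0]
contact_force: [-3.5, 0.9, 0.3]
gripper_width: 0.001
```

jog_arm([
  [[0,-0.001,0,0,0,0,0],[0,-0.001,0,0,0,0,0],[0,0,0,0,0,0,0]],
])

```text
t: 7.65
tcp_pos: [0.6456, -0.1264, 0.2227]
ee_rot: [-0.649, 0.76, -0.0, 0.0]
contact_force: [-2.1, -0.0, 1.0]
gripper_width: -0.0
```

```bash
python3 snap.py w6
```

```text
7.65 [ 0.6456 -0.1264  0.2227] st [ 0.0435 -0.1171] tipz 0.049680323616211886 F [-2.1 -0.   1. ] yaw 260.99
```

View pics/w6.png

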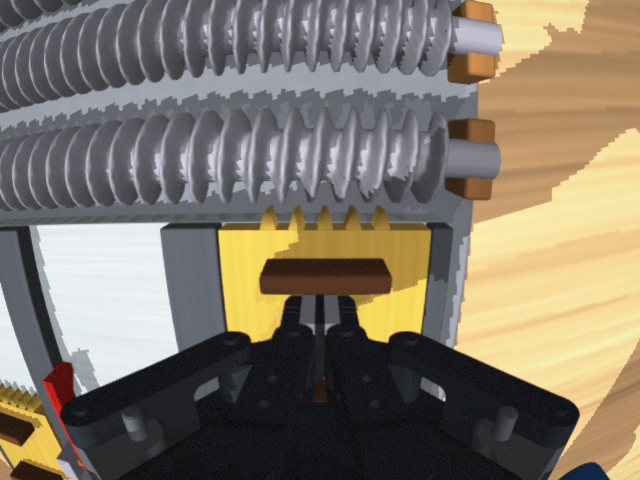

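The tooth tips at (269–380, 210) sit opposite the thread valleys. I'll feed in gently, checking the force.

jog_arm([
  [[0,-0.001,0,0,0,0,0],[0,-0.001,0,0,0,0,0],[0,0,0,0,0,0,0]],
])

```text
t: 8.0
tcp_pos: [0.6476, -0.1267, 0.2227]
ee_rot: [-0.649, 0.76, -0.0, 0.0]
contact_force: [-2.5, 0.5, 0.2]
gripper_width: -0.002
```

jog_arm([
  [[0,-0.001,0,0,0,0,0],[0,-0.001,0,0,0,0,0],[0,0,0,0,0,0,0]],
])

```text
t: 8.3
tcp_pos: [0.6497, -0.1271, 0.2227]
ee_rot: [-0.649, 0.76, -0.0, 0.0]
contact_force: [-2.4, -0.5, 0.3]
gripper_width: -0.002
```

jog_arm([
  [[0,-0.001,0,0,0,0,0],[0,-0.001,0,0,0,0,0],[0,0,0,0,0,0,0]],
])

```text
t: 8.6
tcp_pos: [0.6516, -0.1274, 0.2227]
ee_rot: [-0.649, 0.76, -0.0, 0.0]
contact_force: [-1.5, 0.8, -0.3]
gripper_width: 0.001
```

jog_arm([
  [[0,-0.001,0,0,0,0,0],[0,-0.001,0,0,0,0,0],[0,0,0,0,0,0,0]],
])

```text
t: 8.9
tcp_pos: [0.6536, -0.1277, 0.2227]
ee_rot: [-0.649, 0.76, -0.0, 0.0]
contact_force: [-1.4, 0.3, -0.5]
gripper_width: 0.001
```

```bash
python3 snap.py w7
```

```text
8.9 [ 0.6536 -0.1277  0.2227] st [ 0.0516 -0.1171] tipz 0.04970680239400188 F [-1.4  0.3 -0.5] yaw 260.99
```

View pics/w7.png

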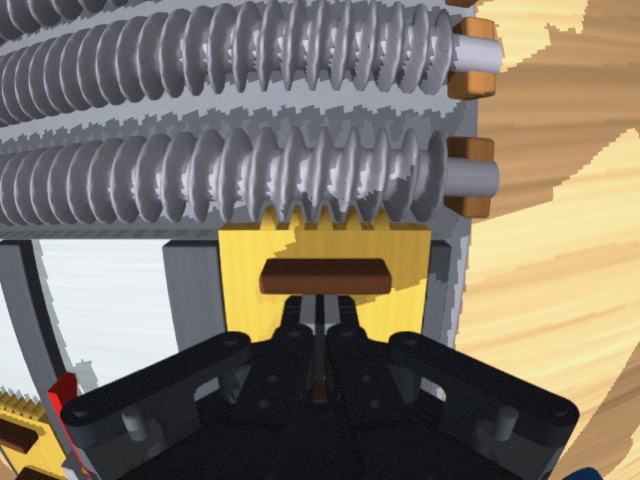

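The teeth are meshing, and the force is still only sliding friction. I'll go on until it rises.

jog_arm([
  [[0,-0.001,0,0,0,0,0],[0,-0.001,0,0,0,0,0],[0,0,0,0,0,0,0]],
])

```text
t: 9.25
tcp_pos: [0.6555, -0.128, 0.2228]
ee_rot: [-0.649, 0.76, -0.0, 0.0]
contact_force: [-1.0, 0.5, -1.0]
gripper_width: -0.002
```

jog_arm([
  [[0,-0.001,0,0,0,0,0],[0,0,0,0,0,0,0]],
])

```text
t: 9.45
tcp_pos: [0.6562, -0.1281, 0.2228]
ee_rot: [-0.649, 0.76, 0.0, -0.0]
contact_force: [-2.2, 0.3, -0.1]
gripper_width: 0.0
```

jog_arm([
  [[0,-0.001,0,0,0,0,0],[0,0,0,0,0,0,0]],
])

```text
t: 9.65
tcp_pos: [0.6566, -0.1282, 0.2227]
ee_rot: [-0.649, 0.76, 0.001, -0.001]
contact_force: [-5.0, 1.2, 2.7]
gripper_width: 0.0
```

```bash
python3 snap.py w8; python3 - <<'E'
from station import imaging
import cv2,numpy as np
r=imaging.read_camera("side");np.savez("side8.npz",**r)
cv2.imwrite("pics/side8.png",cv2.resize(r["color"][165:300,185:370,::-1],(800,584),interpolation=cv2.INTER_CUBIC))
E
```

```text
9.65 [ 0.6566 -0.1282  0.2227] st [ 0.0546 -0.1171] tipz 0.04974774335086396 F [-5.   1.2  2.7] yaw 260.99
```

View pics/w8.png

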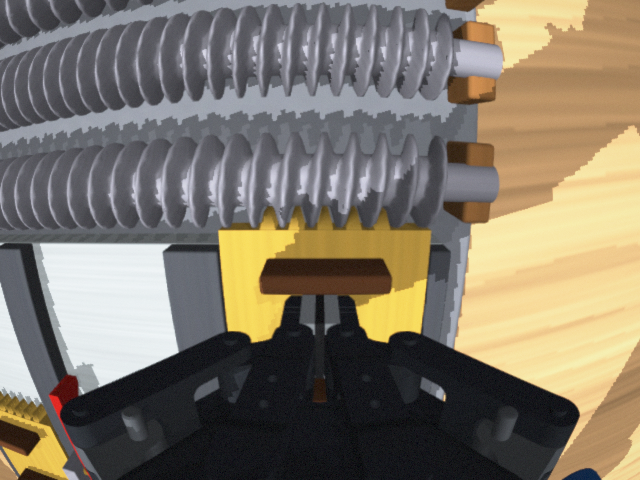

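View pics/side8.png

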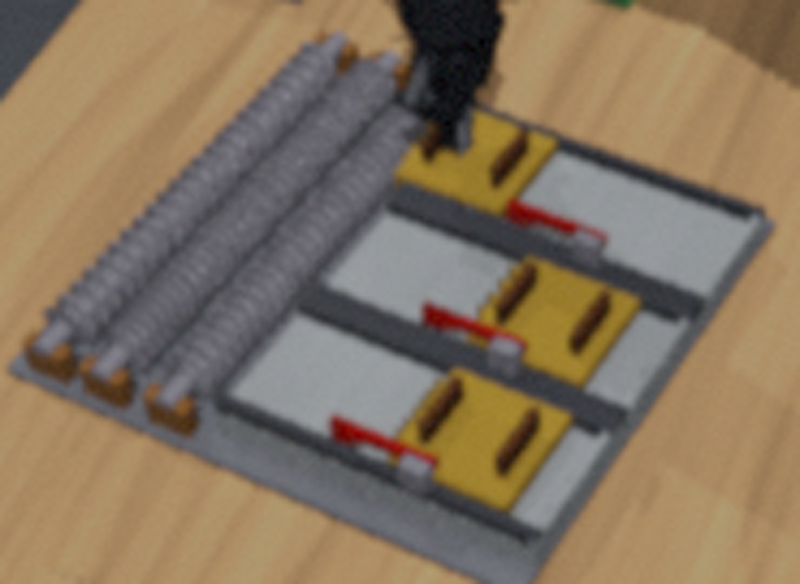

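The force has risen to 5 N but the catch doesn't look dropped yet. I'll press a little further.

jog_arm([
  [[0,-0.001,0,0,0,0,0],[0,0,0,0,0,0,0]],
])

```text
t: 9.95
tcp_pos: [0.6569, -0.1283, 0.2227]
ee_rot: [-0.649, 0.761, 0.002, -0.001]
contact_force: [-7.4, 1.9, 4.5]
gripper_width: 0.005
```

jog_arm([
  [[0,-0.001,0,0,0,0,0],[0,0,0,0,0,0,0]],
])

```text
t: 10.15
tcp_pos: [0.6573, -0.1284, 0.2227]
ee_rot: [-0.649, 0.761, 0.003, -0.002]
contact_force: [-8.9, 2.7, 6.9]
gripper_width: -0.001
```

```bash
cat > side.py <<'E'
import sys
from station import imaging
import cv2,numpy as np
n=sys.argv[1]
r=imaging.read_camera("side");np.savez(n+".npz",**r)
a=cv2.resize(dict(np.load("side0.npz"))["color"][200:235,285:375,::-1],(720,280),interpolation=cv2.INTER_CUBIC)
b=cv2.resize(r["color"][200:235,285:375,::-1],(720,280),interpolation=cv2.INTER_CUBIC)
cv2.imwrite(f"pics/{n}.png",np.vstack([a,b]))
E
python3 side.py side9
```

```text
(no output)
```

View pics/side9.png

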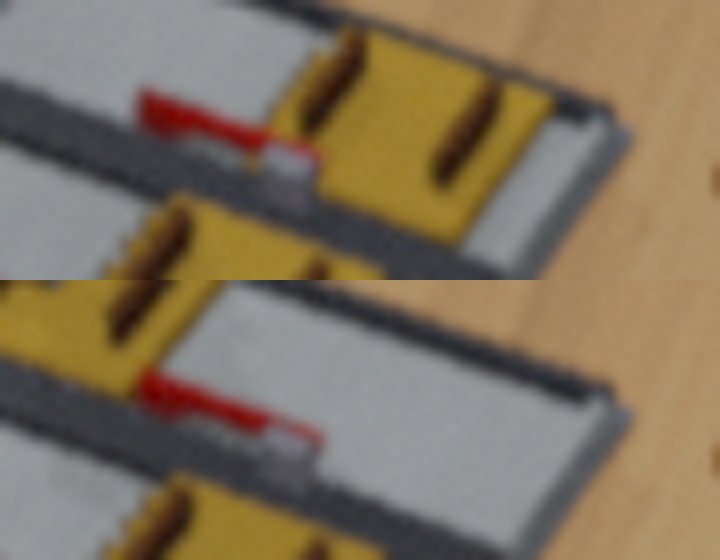

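```bash
python3 snap.py w9; python3 - <<'E'
from h import *
r=dict(np.load("w9.npz"));c=r["color"][:,:,::-1]
cv2.imwrite("pics/w9c.png",cv2.resize(c[180:300,200:450],(800,384),interpolation=cv2.INTER_CUBIC))
print(w2st(wray(r,[(325,224),(325,228),(325,232)],[.043]*3)).round(4))
for n in ("side0","side9"):
    s=dict(np.load(n+".npz")) 
    hsv=cv2.cvtColor(s["color"],cv2.COLOR_RGB2HSV)
    m=((hsv[...,0]<8)|(hsv[...,0]>172))&(hsv[...,1]>130)&(hsv[...,2]>60)
    l=np.argwhere(m[205:228,300:330]); print(n,len(l),l.mean(0),l.min(0),l.max(0))
E
```

```text
10.2 [ 0.6573 -0.1284  0.2227] st [ 0.0553 -0.1171] tipz 0.04965294281754076 F [-9.3  1.   5.5] yaw 260.98
[[ 0.0876 -0.118 ]
 [ 0.0859 -0.118 ]
 [ 0.0842 -0.118 ]]
side0 54 [10.31481481 10.22222222] [7 3] [14 24]
side9 53 [9.96226415 8.75471698] [6 2] [13 18]
```

View pics/w9c.png

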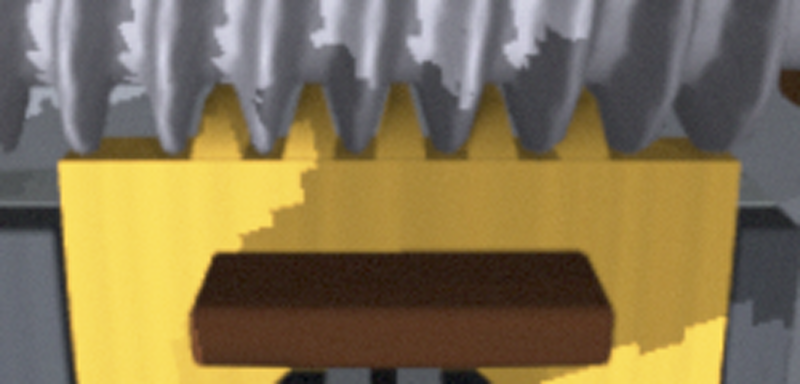

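```bash
python3 - <<'E'
from h import *
s=dict(np.load("side9.npz"))
for n,u,v,z in [("rear left corner now",130,110,.044),("rear edge mid now",180,45,.044),("rear right now",226,3,.044),("tip top",145,95,.07),("init rear left",462,243,.044),("init rear right",550,95,.044),("deck rear right",630,127,.03)]:
    print(n,w2st(ray_plane(s,(285+u/8-.5+.06,200+v/8-.5+.06),z)).round(4))
a=s["color"][185:235,270:370,::-1]
cv2.imwrite("pics/s9z.png",cv2.resize(a,(800,400),interpolation=cv2.INTER_LANCZOS4))
E
```

```text
rear left corner now [-0.0086 -0.0759]
rear edge mid now [-0.0077 -0.1187]
rear right now [-0.012  -0.1498]
tip top [-0.0236 -0.0632]
init rear left [-0.1598 -0.0726]
init rear right [-0.1539 -0.1639]
deck rear right [-0.1848 -0.1758]
```

View pics/s9z.png

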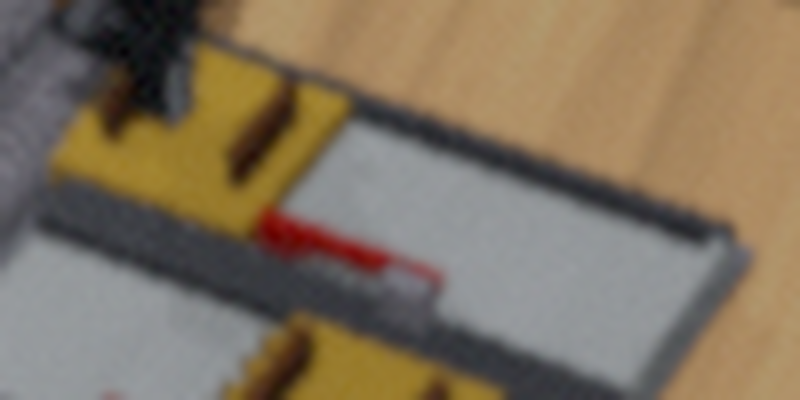

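```bash
python3 - <<'E'
from h import *
from station import imaging
t=imaging.read_camera("top");np.savez("top9.npz",**t)
S=imaging.read_camera("side")
def red(r):
    hsv=cv2.cvtColor(r["color"],cv2.COLOR_RGB2HSV)
    return ((hsv[...,0]<8)|(hsv[...,0]>172))&(hsv[...,1]>130)&(hsv[...,2]>50)
for nm,r in (("top0",dict(np.load("top0.npz"))),("top9",t),("side0",dict(np.load("side0.npz"))),("side9",S)):
    P=cloud(r);m=red(r);Q=P[m];st=w2st(Q);
    for lane in(.12,0,-.12):
        k=(abs(st[:,1]-lane-.041)<.02)&(st[:,0]>-.12)&(st[:,0]<0)&(Q[:,2]>.02)&(Q[:,2]<.12)
        x=st[k,0];z=Q[k,2]
        if k.sum()>5: print(nm,lane,k.sum(),[(round(np.median(z[(x>a)&(x<=a+.02)]),4),((x>a)&(x<=a+.02)).sum()) for a in(-.11,-.09,-.07,-.05,-.03)])
r=dict(np.load("w4.npz"))
E
```

```text
top0 0.12 107 [(np.float64(0.0562), np.int64(7)), (np.float64(0.0554), np.int64(29)), (np.float64(0.0546), np.int64(25)), (np.float64(0.0564), np.int64(25)), (np.float64(0.0563), np.int64(21))]
top0 0 100 [(np.float64(0.0552), np.int64(5)), (np.float64(0.0555), np.int64(26)), (np.float64(0.0557), np.int64(27)), (np.float64(0.0534), np.int64(22)), (np.float64(0.0561), np.int64(20))]
top0 -0.12 92 [(np.float64(0.0557), np.int64(5)), (np.float64(0.055), np.int64(24)), (np.float64(0.0556), np.int64(24)), (np.float64(0.0547), np.int64(25)), (np.float64(0.0539), np.int64(14))]
top9 0.12 109 [(np.float64(0.0548), np.int64(8)), (np.float64(0.0551), np.int64(27)), (np.float64(0.0557), np.int64(27)), (np.float64(0.0561), np.int64(25)), (np.float64(0.0549), np.int64(22))]
top9 0 98 [(np.float64(0.0554), np.int64(5)), (np.float64(0.0545), np.int64(25)), (np.float64(0.0564), np.int64(24)), (np.float64(0.0542), np.int64(23)), (np.float64(0.0552), np.int64(21))]
top9 -0.12 61 [(np.float64(nan), np.int64(0)), (np.float64(nan), np.int64(0)), (np.float64(0.0543), np.int64(18)), (np.float64(0.0537), np
[... 386 characters left out ...]
9)), (np.float64(0.0505), np.int64(18))]
side0 -0.12 54 [(np.float64(0.057), np.int64(1)), (np.float64(0.052), np.int64(4)), (np.float64(0.0538), np.int64(16)), (np.float64(0.0547), np.int64(15)), (np.float64(0.0513), np.int64(18))]
side9 0.12 65 [(np.float64(0.0548), np.int64(3)), (np.float64(0.0546), np.int64(8)), (np.float64(0.0543), np.int64(15)), (np.float64(0.0534), np.int64(19)), (np.float64(0.0511), np.int64(20))]
side9 0 55 [(np.float64(nan), np.int64(0)), (np.float64(0.0527), np.int64(4)), (np.float64(0.0543), np.int64(15)), (np.float64(0.0527), np.int64(18)), (np.float64(0.0514), np.int64(18))]
side9 -0.12 50 [(np.float64(nan), np.int64(0)), (np.float64(0.0561), np.int64(1)), (np.float64(0.0538), np.int64(13)), (np.float64(0.0539), np.int64(18)), (np.float64(0.0481), np.int64(18))]
  return _methods._mean(a, axis=axis, dtype=dtype,
  ret = ret.dtype.type(ret / rcount)
```

The lever depth reads flat at about 0.055 m along the right catch, the same as the untouched ones. So it lay down at the start, rode up, and has now dropped behind the leaf. I'll ease off, lift and look.

jog_arm([
  [[0,0.003,0,0,0,0,0],[0,0.004,0,0,0,0,0],[0,0.006,0,0,0,0,0],[0,0.003,0,0,0,0,0],[0,0,0,0,0,0,0]],
])

```text
t: 10.85
tcp_pos: [0.6432, -0.1261, 0.2229]
ee_rot: [-0.649, 0.76, -0.0, 0.0]
contact_force: [0.6, 0.4, -0.8]
gripper_width: 0.001
```

```bash
python3 snap.py w10;  python3 - <<'E'
from h import *
r=dict(np.load("w10.npz"));c=r["color"][:,:,::-1]
cv2.imwrite("pics/w10c.png",cv2.resize(c[150:300,200:450],(800,480),interpolation=cv2.INTER_CUBIC))
E
```

```text
10.85 [ 0.6432 -0.1261  0.2229] st [ 0.041  -0.1171] tipz 0.04986908332409262 F [ 0.6  0.4 -0.8] yaw 260.99
```

View pics/w10c.png

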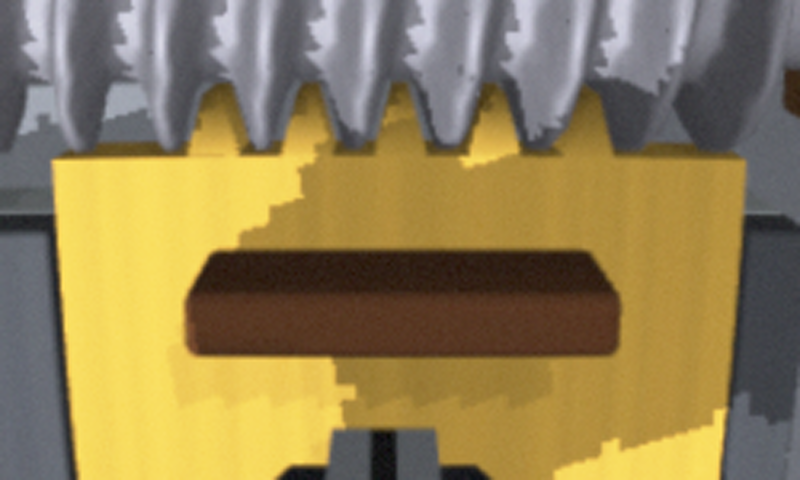

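Force is zero, and the leaf stayed put with the crests meeting the plate edge (crop (400,150)). By geometry the gap is about 0 to 0.5 mm. Lifting clear.

jog_arm([
  [[0,0,-0.01,0,0,0,0],[0,0,-0.03,0,0,0,0],[0,0,-0.04,0,0,0,0],[0,0,-0.04,0,0,0,0],[0,0.02,-0.04,0,0,0,0],[0,0.04,-0.02,0,0,0,0],[0,0.04,0,0,0,0,0],[0,0.02,0,0,0,0,0],[0,0,0,0,0,0,0]],
])

```text
t: 11.8
tcp_pos: [0.5225, -0.1071, 0.4041]
ee_rot: [-0.649, 0.761, 0.0, 0.0]
contact_force: [1.2, -0.0, -0.0]
gripper_width: -0.002
```

```bash
python3 snap.py w11; python3 - <<'E'
from h import *
from station import imaging
t=imaging.read_camera("top");np.savez("top11.npz",**t)
s=imaging.read_camera("side")
cv2.imwrite("pics/side11.png",s["color"][:,:,::-1])
r=dict(np.load("w11.npz"))
hsv=cv2.cvtColor(r["color"],cv2.COLOR_RGB2HSV)
P=cloud(t); h=cv2.cvtColor(t["color"],cv2.COLOR_RGB2HSV)
m=((h[...,0]<8)|(h[...,0]>172))&(h[...,1]>130)&(h[...,2]>50);Q=P[m];st=w2st(Q)
for lane in(.12,0,-.12):
    k=(abs(st[:,1]-lane-.041)<.02)&(st[:,0]>-.12)&(st[:,0]<0)
    x=st[k,0];z=Q[k,2];print(lane,k.sum(),"z front",np.median(z[x>-.05]) if (x>-.05).any() else None,"rear",np.median(z[x<-.06]) if (x<-.06).any() else None)
E
```

```text
11.8 [ 0.5225 -0.1071  0.4041] st [-0.0811 -0.1172] tipz 0.23109907718380274 F [ 1.2 -0.  -0. ] yaw 260.97
0.12 108 z front 0.0562258787871468 rear 0.05477295423706119
0 99 z front 0.054298039467572834 rear 0.05464764885465323
-0.12 55 z front 0.05533883641520787 rear 0.05488259807366269
```

View pics/w11.png

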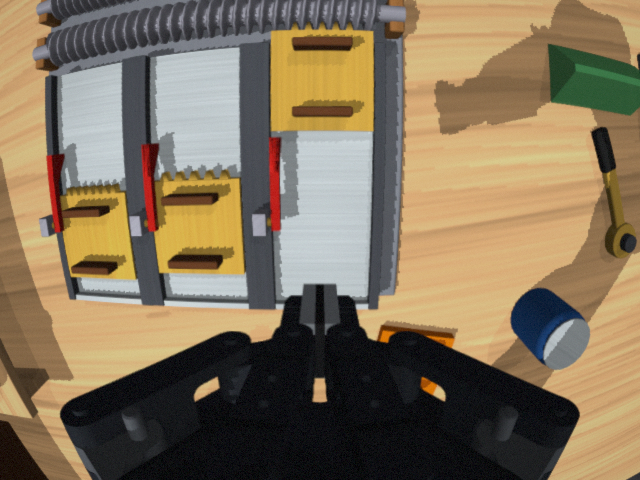

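View pics/side11.png

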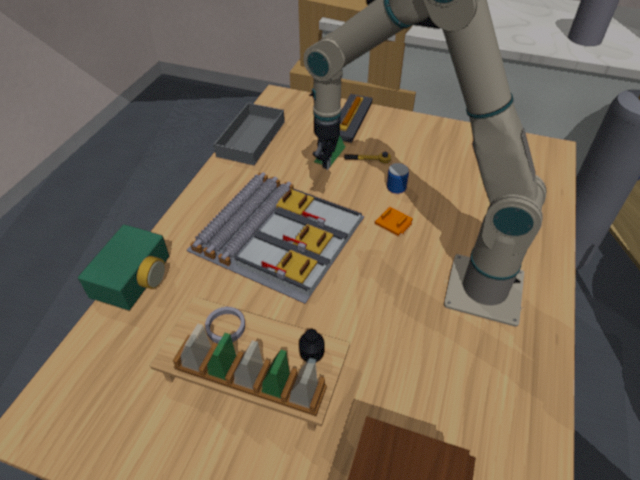

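The right leaf (brass, (322,80)) is meshed against the thread. Its rear edge at row 130 lies ahead of the catch tip at row 138, and the catch is down. The other two leaves are untouched at (97,230) and (200,225). The arm is clear, so I'm handing in.

```bash
python3 - <<'E'
from station import job
print(job.finish_job())
E
```

```text
the job is handed in; nothing more can be done
None
```

The leaf that fits is leaf_b, in the right lane. It is fully home in the thread with its red catch dropped behind it, and I handed the job in at about 12 s of the 54 s allowed.

- **Finding the fit:** From the wrist camera the rod's thread measured about 11.7 mm pitch. The teeth measured 9.9 mm in the left lane, 14.7 mm in the middle and 11.9 mm in the right. I slid only leaf_b; the other two were judged by camera, not tried in the thread.
- **Sliding it in:** I pushed leaf_b in with shut fingers on its front bar. It moved at about 2–3 N, meshed without resistance, then stopped. I pressed to about 9 N sideways (12 N or so in all) to be sure it was seated. At that force there was also about 6 N vertically on the tool, so the leaf may have tipped slightly, but the force returned to zero when I eased off.
- **Last checks:**
  - The gap between plate and thread crests came out at about 0–0.5 mm.
  - The leaf's rear edge lies ahead of the catch tip.
  - All three catches read level at about 55 mm high.
- **Other leaves:** They stand untouched at roughly stand x = -90 mm (middle) and -97 mm (left), well clear of the thread.
- **A check that misled me:** The side view first suggested the catch had not dropped, because it looked the same as at the start. The depth readings showed it had been lying down at the start too.
- **Surroundings:** The glass and tools looked undisturbed in the last side picture.

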